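Heft out the leaded ballast block and load it into the hull

TASK

Three boxwood ballast blocks in the rack look alike, but one hides a lead core: heft them to feel which is heaviest. Stand that one on the cork mat and let go of it, then take it again by its two narrow ends and lower it gently, without dropping it, between the sides of the hull on the turntable, so that it stands flat on the floor between the two low ribs. Finish with the heaviest in the hull and the two others standing in the rack, and do not push the two deadeyes about.

Things in the scene. Friction and masses are not known exactly. Their poses are not given: they have to be found in the camera images.
- block_a: one of three outwardly identical boxwood ballast blocks, upright, 40 (own x) x 60 (own y, the long way) x 75 mm high, origin at the centre of its underside. Two are plain, 0.20 to 0.30 kg, one has a hidden lead core, 0.63 to 0.77 kg; the names, places and looks do not tell which
- block_b: one of three outwardly identical boxwood ballast blocks, upright, 40 (own x) x 60 (own y, the long way) x 75 mm high, origin at the centre of its underside. Two are plain, 0.20 to 0.30 kg, one has a hidden lead core, 0.63 to 0.77 kg; the names, places and looks do not tell which
- block_c: one of three outwardly identical boxwood ballast blocks, upright, 40 (own x) x 60 (own y, the long way) x 75 mm high, origin at the centre of its underside. Two are plain, 0.20 to 0.30 kg, one has a hidden lead core, 0.63 to 0.77 kg; the names, places and looks do not tell which
- rack: fixed wooden rack, origin under its centre on the bench, base 80 x 230 x 10 mm thick; own y runs along its three bays, centred at y = -74, 0, +74 mm, where the blocks stand with their long way along y. Partitions 8 mm thick, 50 deep in x, up to 90 mm above the bench, stand 3 mm from the blocks' narrow ends, so there a block can be gripped only across its 40 mm; front and back (own x) are open
- mat: cork mat 120 x 120 mm, 3 mm thick, fixed to the bench, clear of other things; origin at the centre of its underside, so its top is 3 mm above that
- bay (a point): centre of the hull's ballast bay floor, 56 mm above the bench; own x along the hull. Open-topped trough along x, 170 mm long, 48 mm clear in y; its sides rise 78 mm above this floor (3 mm above a seated block), keeping fingers off a block's long faces. Two ribs 8 mm high cross it, inner faces at x = -35 and +35 mm: the block stands between them, its 60 mm way along x, either way round
- turntable: fixed foot of the cast iron turntable that carries the walnut hull, origin on the bench right under point bay. The hull is 300 mm long (bow 160, stern 140 mm from the bay centre, own x of point bay to the bow) and 112 mm wide, its deck 134 mm above the bench
- hull (a joint): angle of the turntable that carries the hull, rad, counter-clockwise positive, about the vertical through point bay; stiff (0.6 N m of friction), it stays where it is left and need not be turned
- deadeye_1: a boxwood deadeye, a round disc 70 mm across and 26 mm thick lying flat, bystander, origin at the centre of its underside
- deadeye_2: a boxwood deadeye, a round disc 70 mm across and 26 mm thick lying flat, bystander, origin at the centre of its underside
Not all that is in view belongs to the job. Of the things like the mat, leave any that is pink; of the rest the larger one is meant.

How it is judged:
By the outcome, as a careful person would: the job done as asked, in the order asked, and still so for the second after the job is handed in, with the robot touching nothing.
It also fails if it takes over 72 s, if anything falls off the work surface, if the arm or the gripper's body presses on something with over 40 N, if the wrist force passes 120 N, or if a joint passes its speed limit or range.

ROBOT

A 6-joint arm with a two-finger parallel gripper is mounted at the origin on the work surface. World frame = base frame: x ahead of the robot, y to its left, z up, the work surface at z = 0. Lengths are in m, angles in rad, forces in N, time in s.
With the tool pointing down it reaches from about 0.375 to 0.925 m from the base axis. Payload 5.7 kg.
Tool frame: the origin (TCP) lies at the very end of the fingers, on their centre line; the grasp point (between the pads) lies 19 mm behind it (bot.hold_point_z is the distance from the TCP to the grasp point, in m); z points along the fingers, y is the line along which they close (so a half turn about z gives the same grasp; the last joint's range is limited). The gripper opens to 85 mm and grips with 20 to 120 N. Pads are 22 mm wide; open, the fingers measure 114 mm over their backs; the gripper's body (76 mm by 85 mm) begins 54 mm behind the grasp point. The pads swing forward as they close: fully open they stand 13 mm farther back than shut.
Start: joints at [1.178, 0.359, 1.51, -0, 1.272, -0.115], TCP at [0.165, 0.577, 0.231] pointing down, gripper open.
Joint ranges: [-2.97, 2.97], [-1.01, 2.36], [0.21, 2.38], [-0.96, 4.11], [0.2, 2.71], [-2.98, 2.98]. Speed limits (rad/s): [2.39, 2.39, 3.14, 3.14, 3.14, 3.14].

INTERFACE

Orientations are given as a 3x3 rotation matrix whose columns are the frame's x, y, z axes.
In Python, from station import bot, eyes, job_done gives the robot as it stands.
- The arm moves only by the tool jog_arm, never from a script. Its argument "motion" is text: rows parted by semicolons, each of 7 numbers parted by spaces: the shift along the tool's x, y, z in m, then the turn, a rotation vector about the tool's x, y, z in degrees, then the opening, from -1 (shut) to 1 (fully open). A call has 1 to 5 rows; each row shifts and turns the commanded pose from where the row before left it, along the tool's axes as they then stand; what a row does not reach is not made up. A row lasts 1/8 s, in which the tool goes at most 62.5 mm and 10.7 degrees, less where a joint would pass 70% of its speed; a pose out of reach is approached as far as the arm can. A call is refused whole if a number of a shift passes 0.0625 or a number of a turn 10.7, either way. A call with a gripper value outside its range is refused whole. The fingers move at their own pace and stop on an object; the grip force is fixed at half the most. Time passes only in rows, so rows that do not move let the fingers close. It gives the time, the measured TCP pose, the force, the opening and the grip force at its end, in the units of the state.
- bot.get_state(): the state, without advancing time (a new reading comes with each control period).
- eyes.capture(name): name is "side" or "top" or "wrist"; returns a dict with "img" (420x560x3 uint8, red, green, blue), "vfov" (degrees; the focal length in pixels is half the picture's height over the tangent of half this angle, whatever the lens; pixels are square), "cx", "cy" (the principal point, pixels), "world_from_camera" (4x4, takes a point from camera to world coordinates). Camera axes: x right, y up, looking along -z (the intrinsics and any distortion apply to the point x, -y, -z); pixel columns grow to the right and rows downward; lengths in m; the calibration is good to about 2 mm. The wrist camera is an equidistant fisheye: a pixel r from the principal point sees the ray r / f radians off the axis. A picture is of the moment at which its call begins. There is no depth.
- job_done(): hands the job in; it is judged then, once.
The state is a dict: "t": time; "joints": joint angles; "joint_velocities": joint speeds; "effort": joint torques, N m; "tcp_pos": TCP position; "tool_rot": TCP orientation; "ft_force": force on the tool from outside, world axes, zero at the start; "wrist_torque": the same for the moment, N m; "finger_gap": opening from 0.0 (shut) to 1.0 (fully open); "grip_force": force on a finger pad.
Only numpy, scipy, OpenCV 4.12 (cv2) and the standard library are available. Lean on these libraries where they do the work, as an engineer would, in place of code of your own. Each camera call takes 0.05 s, during which the arm holds its last target. There are 200 camera calls.

## Working session

There is one attempt and no reset: what is moved stays moved. The work goes in short steps, Python scripts to look and compute and a tool call to move; the robot and the scene stay as the last step left them, time stands still between calls to the robot, and variables do not carry over. Pictures are saved under pics/ and viewed, at most 10 in all, crops included, and the job is handed in when it is done.

Besides the shell and the picture viewer there is one more tool, called after "Call:" in YAML: its name, and indented under it one key for each argument. jog_arm: Moves the arm, as the interface text tells. Its arguments: {"type":"object","properties":{"motion":{"type":"string"}},"required":["motion"]}

```bash
ls; mkdir -p pics
cat > h.py <<'E'
import numpy as np, cv2
from station import bot, eyes
def cap(n,save=None):
    c=eyes.capture(n)
    if save: cv2.imwrite('pics/'+save,c['img'][...,::-1])
    return c
def ray(c,u,v,n):
    f=210/np.tan(np.radians(c['vfov'])/2)
    d=np.array([u-c['cx'],v-c['cy']],float)
    if n=='wrist':
        r=np.hypot(*d);th=r/f;k=np.sin(th)/r if r>0 else 0
        q=np.array([d[0]*k,-d[1]*k,-np.cos(th)])
    else: q=np.array([d[0]/f,-d[1]/f,-1])
    T=np.array(c['world_from_camera']);return T[:3,3],T[:3,:3]@q
def at(c,u,v,z,n):
    o,d=ray(c,u,v,n);return (o+d*(z-o[2])/d[2])[:3]
def proj(c,P,n):
    T=np.array(c['world_from_camera']);p=T[:3,:3].T@(np.array(P)-T[:3,3])
    f=210/np.tan(np.radians(c['vfov'])/2);x,y,w=p[0],-p[1],-p[2]
    if n=='wrist':
        r=np.hypot(x,y);th=np.arctan2(r,w);s=f*th/max(r,1e-9)
    else: s=f/w
    return c['cx']+x*s,c['cy']+y*s
E
python3 - <<'E'
from h import *
import pickle
t=cap('top','top.png');s=cap('side','side.png')
pickle.dump((t,s),open('cams.pkl','wb'))
for c in(t,s):print(c['vfov'],c['cx'],c['cy'],np.round(c['world_from_camera'],3).tolist())
print(bot.get_state())
E
```

```text
pics
46.73605359986984 279.3525244017488 211.97302679711072 [[0.004, 0.982, -0.187, 0.299], [-1.0, 0.005, 0.004, 0.016], [0.005, 0.187, 0.982, 1.055], [0.0, 0.0, 0.0, 1.0]]
54.41834352328578 278.1306797859784 208.53854131785548 [[0.833, 0.403, -0.378, 0.17], [-0.552, 0.63, -0.546, -0.473], [0.018, 0.664, 0.748, 0.71], [0.0, 0.0, 0.0, 1.0]]
{'t': 0.1, 'joints': array([ 1.17792838e+00,  3.59395460e-01,  1.51134867e+00,  6.79114346e-07,
        1.27250645e+00, -1.15060717e-01]), 'joint_velocities': array([ 0.00146131, -0.00111781, -0.00537849,  0.00011016, -0.00045848,
        0.00305139]), 'effort': array([-1.28176347e-03, -5.28652275e+01, -2.79351640e+01, -3.61470393e-04,
        4.96408044e-03, -1.11591044e-05]), 'tcp_pos': array([0.16429149, 0.57641703, 0.23055067]), 'tool_rot': array([[-9.61658996e-01,  2.74247283e-01, -6.35317747e-04],
       [ 2.74247952e-01,  9.61657795e-01, -1.53136488e-03],
       [ 1.90985605e-04, -1.64688541e-03, -9.99998626e-01]]), 'ft_force': array([-0.56990432, -0.18061797, -0.48748553]), 'wrist_torque': array([-0.01067301, -0.02347885, -0.00820282]), 'grip_force': 0.0, 'finger_gap': 0.9992539679070395}
```

View pics/top.png

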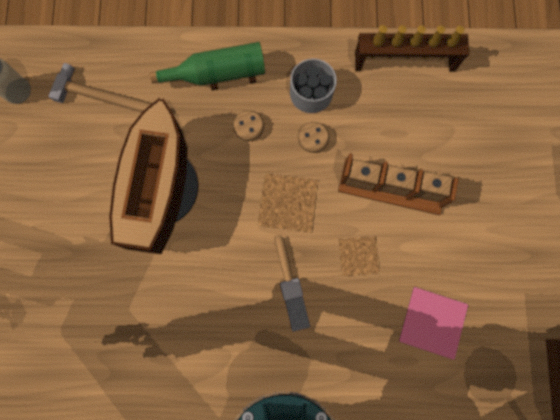

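View pics/side.png

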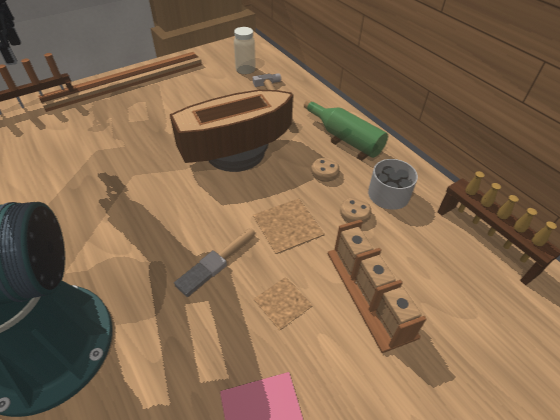

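View crops.

Top picture, confusable candidates:
- Mats: large cork (289,202), small cork (360,256), pink (435,322). I take the large cork one.
- Blocks: in the rack at (367,172), (402,177), (437,184). The rack at (413,45) holds pegs and is not the one meant.
- Hull bay: (147,177).
- Deadeyes: (248,125) and (313,137).

One close crop follows to check.

Run:
```python
from h import *
t=cv2.imread('pics/top.png')
a=cv2.resize(t[95:260,105:200],None,fx=3.6,fy=3.6,interpolation=cv2.INTER_CUBIC)
b=cv2.resize(t[145:245,250:465],None,fx=2.0,fy=2.0,interpolation=cv2.INTER_CUBIC)
o=np.zeros((594,800,3),np.uint8);o[:594,:342]=a[:594,:342];o[:200,350:780]=b
s=cv2.imread('pics/side.png')
c=cv2.resize(s[215:350,325:425],None,fx=2.8,fy=2.8,interpolation=cv2.INTER_CUBIC)
o[210:210+c.shape[0],350:350+c.shape[1]]=c
cv2.imwrite('pics/crop1.png',o)
```

```text
(no output)
```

View pics/crop1.png

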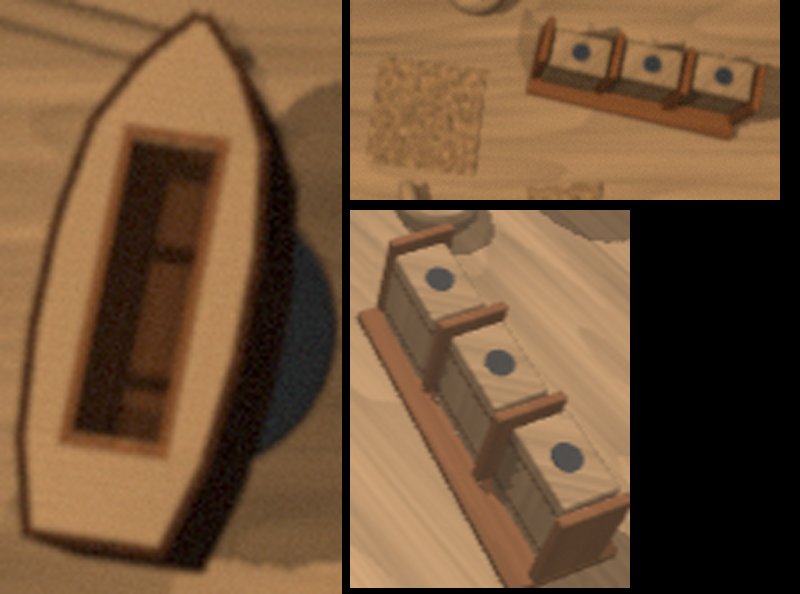

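Run:
```python
from h import *
import pickle
t,s=pickle.load(open('cams.pkl','rb'))
L=lambda x,y:(105+x/3.6,95+y/3.6)
R=lambda x,y:(250+(x-350)/2,145+y/2)
h=np.array([at(t,*L(*p),.134,'top') for p in [(125,127),(228,140),(165,457),(62,442)]])
print('hull',h.mean(0),np.linalg.norm(h-np.roll(h,-1,0),axis=1)); d=(h[0]+h[1]-h[2]-h[3]);print('yaw',np.degrees(np.arctan2(d[1],d[0])))
b=at(t,*L(203,14),.134,'top');print('bow',b,np.linalg.norm((b-h.mean(0))[:2]))
m=np.array([at(t,*R(*p),.003,'top') for p in [(378,52),(488,70),(474,175),(366,160)]]);print('mat',m.mean(0),np.linalg.norm(m-np.roll(m,-1,0),axis=1),m)
k=np.array([at(t,*R(*p),.085,'top') for p in [(581,51),(652,63),(724,76)]]);print('blocks',k)
S=lambda x,y:(325+(x-350)/2.8,215+(y-210)/2.8)
k2=np.array([at(s,*S(*p),.085,'side') for p in [(440,279),(500,362),(567,457)]]);print('side',k2)
for q in(k,k2):
  d=q[0]-q[2];print(np.linalg.norm(d),np.degrees(np.arctan2(d[1],d[0])))
for p in[(248,125),(313,137)]:print(at(t,*p,.026,'top'))
w=cap('wrist','w0.png');print(w['vfov'],np.round(w['world_from_camera'],3).tolist())
```

```text
hull [0.54625203 0.27373321 0.134     ] [0.05765423 0.17933626 0.05587893 0.17844883]
yaw -7.80557001356335
bow [0.70523398 0.25042914 0.134     ] 0.16068086547968416
mat [ 0.5222966  -0.00842154  0.003     ] [0.12457828 0.11957337 0.11931791 0.1230694 ] [[ 0.59257132  0.0459168   0.003     ]
 [ 0.57247356 -0.07702964  0.003     ]
 [ 0.45406144 -0.06040553  0.003     ]
 [ 0.4700801   0.05783222  0.003     ]]
blocks [[ 0.57193847 -0.16617573  0.085     ]
 [ 0.55953851 -0.23909607  0.085     ]
 [ 0.54613365 -0.3126959   0.085     ]]
side [[ 0.57028662 -0.16621824  0.085     ]
 [ 0.55860013 -0.23889861  0.085     ]
 [ 0.54587254 -0.31213105  0.085     ]]
0.14877515899903276 80.01161755166848
0.14794118716324206 80.50128003742968
[0.69208164 0.08199779 0.026     ]
[ 0.66487695 -0.06276512  0.026     ]
65.70646984690485 [[0.274, -0.92, -0.281, 0.091], [0.962, 0.261, 0.082, 0.598], [-0.002, -0.293, 0.956, 0.373], [0.0, 0.0, 0.0, 1.0]]
```

```bash
cat >> h.py <<'E'
def plan(x,y,z,yaw,n,g,start=None):
    """rows from the present (or start) pose to x,y,z, tool y axis at yaw deg, tool down"""
    s=bot.get_state()
    if start is None:
        R=s['tool_rot'];p=np.array(s['tcp_pos']);a=np.degrees(np.arctan2(R[1,1],R[0,1]))
        print('t',round(s['t'],2),'at',p.round(4),'yaw',a.round(2),'F',np.round(s['ft_force'],2),'gap',round(s['finger_gap'],3))
    else: p=np.array(start[:3],float);a=start[3]
    st=((yaw-a+180)%360-180)/n;D=(np.array([x,y,z])-p)/n;out=[]
    for i in range(n):
        t=np.radians(a+st*i);yy=np.array([np.cos(t),np.sin(t),0]);xx=np.array([-np.sin(t),np.cos(t),0])
        out.append('%.4f %.4f %.4f 0 0 %.2f %g'%(D@xx,D@yy,-D[2],-st,g))
    for i in range(0,n,5):print('; '.join(out[i:i+5]))
E
python3 -c "
from h import *
plan(.571,-.166,.17,-9.8,20,1)"
```

```text
t 0.15 at [0.1643 0.5765 0.2306] yaw 74.08 F [-0.43 -0.29  0.25] gap 0.999
-0.0297 -0.0301 0.0030 0 0 4.19 1; -0.0319 -0.0279 0.0030 0 0 4.19 1; -0.0338 -0.0255 0.0030 0 0 4.19 1; -0.0356 -0.0229 0.0030 0 0 4.19 1; -0.0372 -0.0203 0.0030 0 0 4.19 1
-0.0385 -0.0175 0.0030 0 0 4.19 1; -0.0397 -0.0146 0.0030 0 0 4.19 1; -0.0407 -0.0117 0.0030 0 0 4.19 1; -0.0414 -0.0087 0.0030 0 0 4.19 1; -0.0420 -0.0056 0.0030 0 0 4.19 1
-0.0423 -0.0025 0.0030 0 0 4.19 1; -0.0423 0.0006 0.0030 0 0 4.19 1; -0.0422 0.0037 0.0030 0 0 4.19 1; -0.0418 0.0067 0.0030 0 0 4.19 1; -0.0412 0.0098 0.0030 0 0 4.19 1
-0.0404 0.0128 0.0030 0 0 4.19 1; -0.0393 0.0157 0.0030 0 0 4.19 1; -0.0381 0.0185 0.0030 0 0 4.19 1; -0.0366 0.0212 0.0030 0 0 4.19 1; -0.0350 0.0239 0.0030 0 0 4.19 1
```

Call:
jog_arm:
  motion: "-0.030 -0.030 0 0 0 4.2 1; -0.032 -0.028 0 0 0 4.2 1; -0.034 -0.026 0 0 0 4.2 1; -0.036 -0.023 0 0 0 4.2 1; -0.037 -0.020 0 0 0 4.2 1"

```text
t: 0.78
tcp_pos: [0.2672, 0.3893, 0.2311]
tool_rot: [[-0.798, 0.602, -0.0], [0.602, 0.798, -0.0], [-0.0, -0.0, -1.0]]
ft_force: [0.1, 0.4, 0.1]
finger_gap: 0.999
grip_force: 0.0
```

Call:
jog_arm:
  motion: "-0.039 -0.018 0.003 0 0 4.2 1; -0.040 -0.015 0.003 0 0 4.2 1; -0.041 -0.012 0.003 0 0 4.2 1; -0.041 -0.009 0.003 0 0 4.2 1; -0.042 -0.006 0.003 0 0 4.2 1"

```text
t: 1.4
tcp_pos: [0.3679, 0.202, 0.2162]
tool_rot: [[-0.529, 0.849, 0.0], [0.849, 0.529, -0.0], [-0.0, 0.0, -1.0]]
ft_force: [0.7, -0.1, 0.7]
finger_gap: 0.997
grip_force: 0.0
```

Call:
jog_arm:
  motion: "-0.042 -0.003 0.004 0 0 4.2 1; -0.042 0.001 0.004 0 0 4.2 1; -0.042 0.004 0.004 0 0 4.2 1; -0.042 0.007 0.004 0 0 4.2 1; -0.041 0.010 0.004 0 0 4.2 1"

```text
t: 2.02
tcp_pos: [0.4699, 0.017, 0.1961]
tool_rot: [[-0.19, 0.982, -0.0], [0.982, 0.19, 0.0], [0.0, -0.0, -1.0]]
ft_force: [0.5, 1.3, 0.1]
finger_gap: 0.998
grip_force: 0.0
```

Call:
jog_arm:
  motion: "-0.040 0.013 0.005 0 0 4.2 1; -0.039 0.016 0.005 0 0 4.2 1; -0.038 0.018 0.005 0 0 4.2 1; -0.037 0.021 0.005 0 0 4.2 1; -0.035 0.024 0.005 0 0 4.2 1"

```text
t: 2.65
tcp_pos: [0.571, -0.1683, 0.1709]
tool_rot: [[0.175, 0.985, -0.0], [0.985, -0.175, 0.0], [0.0, -0.001, -1.0]]
ft_force: [0.8, 0.7, 0.1]
finger_gap: 1.001
grip_force: 0.0
```

```bash
python3 -c "
from h import *
plan(.571,-.166,.17,-9.8,1,1)
c=cap('wrist','w1.png')
for P in [(.571,-.1662,.085),(.559,-.239,.085),(.546,-.3125,.085)]: print(proj(c,P,'wrist'))
import pickle;pickle.dump(c,open('w1.pkl','wb'))
"
```

```text
t 2.65 at [ 0.571  -0.1683  0.1709] yaw -10.07 F [0.75 0.69 0.11] gap 1.001
0.0023 -0.0004 0.0009 0 0 -0.27 1
(np.float64(275.0069123694672), np.float64(215.22749659013252))
(np.float64(275.8902682542544), np.float64(300.43983244827564))
(np.float64(275.58719383321517), np.float64(365.03879138787534))
```

View pics/w1.png

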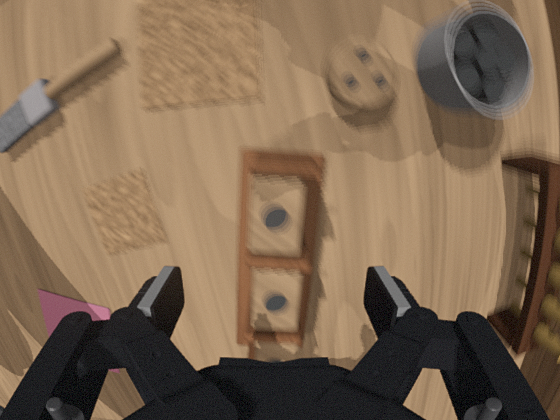

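The wrist view shows the block dots at (275,217) and (275,301), within 2 px of prediction, so the map is good. I descend on the first block, close, and lift it slightly.

Call:
jog_arm:
  motion: "0.002 0 0.04 0 0 0 1; 0 0 0.04 0 0 0 1; 0 0 0.03 0 0 0 1; 0 0 0.01 0 0 0 1; 0 0 0 0 0 0 -1"

```text
t: 3.32
tcp_pos: [0.5707, -0.165, 0.0511]
tool_rot: [[0.172, 0.985, -0.001], [0.985, -0.172, 0.0], [0.0, -0.001, -1.0]]
ft_force: [0.3, -0.9, 0.0]
finger_gap: 0.815
grip_force: 0.0
```

Call:
jog_arm:
  motion: "0 0 0 0 0 0 -1; 0 0 0 0 0 0 -1; 0 0 0 0 0 0 -1; 0 0 0 0 0 0 -1"

```text
t: 3.82
tcp_pos: [0.5719, -0.1655, 0.0529]
tool_rot: [[0.172, 0.985, 0.002], [0.985, -0.172, -0.001], [-0.001, 0.003, -1.0]]
ft_force: [-1.2, 0.4, 6.8]
finger_gap: 0.461
grip_force: 59.3
```

Call:
jog_arm:
  motion: "0 0 -0.006 0 0 0 -1; 0 0 -0.006 0 0 0 -1; 0 0 0 0 0 0 -1; 0 0 0 0 0 0 -1; 0 0 0 0 0 0 -1"

```text
t: 4.45
tcp_pos: [0.5707, -0.165, 0.0631]
tool_rot: [[0.172, 0.985, -0.001], [0.985, -0.172, 0.0], [0.0, -0.001, -1.0]]
ft_force: [-0.0, -0.0, -2.1]
finger_gap: 0.469
grip_force: 59.6
```

Call:
jog_arm:
  motion: "0 0 0 0 0 0 -1; 0 0 0 0 0 0 -1"

```text
t: 4.7
tcp_pos: [0.5709, -0.165, 0.0632]
tool_rot: [[0.172, 0.985, -0.0], [0.985, -0.172, 0.0], [-0.0, -0.0, -1.0]]
ft_force: [-0.1, 0.2, -2.2]
finger_gap: 0.464
grip_force: 59.6
```

Call:
jog_arm:
  motion: "0 0 0.005 0 0 0 -1; 0 0 0.004 0 0 0 -1; 0 0 0.001 0 0 0 -1; 0 0 0 0 0 0 1; 0 0 0 0 0 0 1"

```text
t: 5.32
tcp_pos: [0.5713, -0.1653, 0.0536]
tool_rot: [[0.172, 0.985, 0.001], [0.985, -0.172, -0.0], [-0.0, 0.001, -1.0]]
ft_force: [0.4, -0.3, 0.4]
finger_gap: 0.87
grip_force: 0.0
```

Call:
jog_arm:
  motion: "0 0 0 0 0 0 1; 0 0 0 0 0 0 1; 0 0 0 0 0 0 1; 0 0 0 0 0 0 1"

```text
t: 5.82
tcp_pos: [0.571, -0.1651, 0.0533]
tool_rot: [[0.172, 0.985, -0.0], [0.985, -0.172, -0.0], [-0.0, -0.0, -1.0]]
ft_force: [-0.8, 0.7, 0.1]
finger_gap: 1.003
grip_force: 0.0
```

Call:
jog_arm:
  motion: "-0.025 0 0 0 0 0 1; -0.025 0.001 0 0 0 0 1; -0.025 0 0 0 0 0 1; 0 0 0 0 0 0 1; 0 0 0 0 0 0 -1"

```text
t: 6.45
tcp_pos: [0.5588, -0.2386, 0.0532]
tool_rot: [[0.173, 0.985, -0.0], [0.985, -0.173, 0.0], [0.0, -0.0, -1.0]]
ft_force: [-0.1, -0.1, -0.1]
finger_gap: 0.814
grip_force: 0.0
```

Call:
jog_arm:
  motion: "0 0 0 0 0 0 -1; 0 0 0 0 0 0 -1; 0 0 0 0 0 0 -1; 0 0 0 0 0 0 -1; 0 0 0 0 0 0 -1"

```text
t: 7.08
tcp_pos: [0.559, -0.2385, 0.0535]
tool_rot: [[0.172, 0.985, -0.0], [0.985, -0.172, 0.001], [0.001, -0.0, -1.0]]
ft_force: [-1.0, 4.6, 5.1]
finger_gap: 0.461
grip_force: 59.7
```

Call:
jog_arm:
  motion: "0 0 -0.006 0 0 0 -1; 0 0 -0.006 0 0 0 -1; 0 0 0 0 0 0 -1; 0 0 0 0 0 0 -1; 0 0 0 0 0 0 -1"

```text
t: 7.7
tcp_pos: [0.5588, -0.2391, 0.0651]
tool_rot: [[0.172, 0.985, -0.0], [0.985, -0.172, 0.0], [0.0, -0.0, -1.0]]
ft_force: [0.8, -0.4, -2.9]
finger_gap: 0.462
grip_force: 59.8
```

Call:
jog_arm:
  motion: "0 0 0 0 0 0 -1; 0 0 0 0 0 0 -1"

```text
t: 7.95
tcp_pos: [0.559, -0.2391, 0.0652]
tool_rot: [[0.172, 0.985, -0.0], [0.985, -0.172, 0.0], [-0.0, -0.0, -1.0]]
ft_force: [-0.5, 0.3, -2.2]
finger_gap: 0.463
grip_force: 59.8
```

Both are plain so far, so the third should be the heavy one. I set this one back and heft the third.

Call:
jog_arm:
  motion: "0 0 0.005 0 0 0 -1; 0 0 0.005 0 0 0 -1; 0 0 0.0015 0 0 0 -1; 0 0 0 0 0 0 1; 0 0 0 0 0 0 1"

```text
t: 8.57
tcp_pos: [0.5595, -0.2394, 0.0542]
tool_rot: [[0.172, 0.985, 0.001], [0.985, -0.172, -0.001], [-0.0, 0.001, -1.0]]
ft_force: [-0.4, 0.2, 0.6]
finger_gap: 0.868
grip_force: 0.0
```

Call:
jog_arm:
  motion: "0 0 0 0 0 0 1; 0 0 0 0 0 0 1; 0 0 0 0 0 0 1; 0 0 0 0 0 0 1"

```text
t: 9.07
tcp_pos: [0.559, -0.2392, 0.0539]
tool_rot: [[0.172, 0.985, -0.0], [0.985, -0.172, -0.0], [-0.0, 0.0, -1.0]]
ft_force: [-0.8, -0.4, -0.9]
finger_gap: 1.0
grip_force: 0.0
```

Call:
jog_arm:
  motion: "-0.025 0 0 0 0 0 1; -0.025 0 0 0 0 0 1; -0.0245 0 0 0 0 0 1; 0 0 0 0 0 0 1; 0 0 0 0 0 0 -1"

```text
t: 9.7
tcp_pos: [0.5458, -0.3127, 0.0537]
tool_rot: [[0.173, 0.985, -0.0], [0.985, -0.173, 0.001], [0.0, -0.0, -1.0]]
ft_force: [0.4, 0.2, 0.9]
finger_gap: 0.818
grip_force: 0.0
```

Call:
jog_arm:
  motion: "0 0 0 0 0 0 -1; 0 0 0 0 0 0 -1; 0 0 0 0 0 0 -1; 0 0 0 0 0 0 -1; 0 0 0 0 0 0 -1"

```text
t: 10.32
tcp_pos: [0.546, -0.3119, 0.054]
tool_rot: [[0.172, 0.985, -0.0], [0.985, -0.172, 0.001], [0.001, -0.001, -1.0]]
ft_force: [-1.6, 2.1, 5.7]
finger_gap: 0.462
grip_force: 60.6
```

Call:
jog_arm:
  motion: "0 0 -0.006 0 0 0 -1; 0 0 -0.006 0 0 0 -1; 0 0 0 0 0 0 -1; 0 0 0 0 0 0 -1; 0 0 0 0 0 0 -1"

```text
t: 10.95
tcp_pos: [0.546, -0.3125, 0.0655]
tool_rot: [[0.172, 0.985, -0.001], [0.985, -0.172, 0.0], [0.0, -0.001, -1.0]]
ft_force: [0.3, 0.4, -7.2]
finger_gap: 0.461
grip_force: 60.9
```

Call:
jog_arm:
  motion: "0 0 0 0 0 0 -1; 0 0 0 0 0 0 -1"

```text
t: 11.2
tcp_pos: [0.5462, -0.3125, 0.0658]
tool_rot: [[0.172, 0.985, -0.0], [0.985, -0.172, -0.0], [-0.0, -0.0, -1.0]]
ft_force: [0.4, 0.2, -7.2]
finger_gap: 0.46
grip_force: 60.9
```

Third block reads 7.2 N (about 0.73 kg), so it is the heavy one. I lift it clear and plan the carry to the mat.

Call:
jog_arm:
  motion: "0 0 -0.02 0 0 0 -1; 0 0 -0.04 0 0 0 -1; 0 0 -0.04 0 0 0 -1; 0 0 -0.01 0 0 0 -1"

```text
t: 11.7
tcp_pos: [0.5479, -0.3138, 0.1788]
tool_rot: [[0.172, 0.985, 0.005], [0.985, -0.172, -0.004], [-0.003, 0.005, -1.0]]
ft_force: [0.7, -0.0, -7.3]
finger_gap: 0.459
grip_force: 61.9
```

```bash
python3 -c "
from h import *
plan(.522,-.008,.15,82,15,-1)"
```

```text
t 11.7 at [ 0.5479 -0.3138  0.1788] yaw -9.91 F [ 0.67 -0.03 -7.3 ] gap 0.459
0.0198 -0.0052 0.0019 0 0 -6.13 -1; 0.0202 -0.0031 0.0019 0 0 -6.13 -1; 0.0204 -0.0009 0.0019 0 0 -6.13 -1; 0.0204 0.0013 0.0019 0 0 -6.13 -1; 0.0202 0.0035 0.0019 0 0 -6.13 -1
0.0197 0.0056 0.0019 0 0 -6.13 -1; 0.0190 0.0077 0.0019 0 0 -6.13 -1; 0.0180 0.0096 0.0019 0 0 -6.13 -1; 0.0169 0.0115 0.0019 0 0 -6.13 -1; 0.0156 0.0133 0.0019 0 0 -6.13 -1
0.0141 0.0148 0.0019 0 0 -6.13 -1; 0.0124 0.0163 0.0019 0 0 -6.13 -1; 0.0106 0.0175 0.0019 0 0 -6.13 -1; 0.0087 0.0185 0.0019 0 0 -6.13 -1; 0.0067 0.0193 0.0019 0 0 -6.13 -1
```

Call:
jog_arm:
  motion: "0.020 -0.005 0 0 0 -6.1 -1; 0.020 -0.003 0 0 0 -6.1 -1; 0.020 -0.001 0 0 0 -6.1 -1; 0.020 0.001 0 0 0 -6.1 -1; 0.020 0.003 0 0 0 -6.1 -1"

```text
t: 12.32
tcp_pos: [0.5361, -0.2106, 0.1742]
tool_rot: [[-0.355, 0.935, -0.002], [0.935, 0.355, 0.001], [0.002, -0.002, -1.0]]
ft_force: [-0.3, 0.7, -7.2]
finger_gap: 0.462
grip_force: 61.9
```

Call:
jog_arm:
  motion: "0.020 0.006 0.002 0 0 -6.1 -1; 0.019 0.008 0.002 0 0 -6.1 -1; 0.018 0.010 0.002 0 0 -6.1 -1; 0.017 0.011 0.002 0 0 -6.1 -1; 0.016 0.013 0.002 0 0 -6.1 -1"

```text
t: 12.95
tcp_pos: [0.5278, -0.1083, 0.1643]
tool_rot: [[-0.78, 0.625, -0.002], [0.625, 0.78, 0.001], [0.002, -0.001, -1.0]]
ft_force: [-0.3, 1.1, -7.3]
finger_gap: 0.46
grip_force: 62.0
```

Call:
jog_arm:
  motion: "0.014 0.015 0.004 0 0 -6.1 -1; 0.012 0.016 0.004 0 0 -6.1 -1; 0.011 0.018 0.004 0 0 -6.1 -1; 0.009 0.018 0.004 0 0 -6.1 -1; 0.007 0.019 0.004 0 0 -6.1 -1"

```text
t: 13.58
tcp_pos: [0.5191, -0.0069, 0.1444]
tool_rot: [[-0.99, 0.143, -0.002], [0.143, 0.99, 0.0], [0.002, -0.0, -1.0]]
ft_force: [0.3, -0.1, -7.2]
finger_gap: 0.462
grip_force: 62.0
```

Call:
jog_arm:
  motion: "0 0 0 0 0 0 -1; 0 0 0 0 0 0 -1"

```text
t: 13.82
tcp_pos: [0.5199, -0.008, 0.1452]
tool_rot: [[-0.989, 0.147, -0.001], [0.147, 0.989, -0.0], [0.001, -0.001, -1.0]]
ft_force: [-0.9, -0.8, -6.5]
finger_gap: 0.459
grip_force: 61.9
```

```bash
python3 -c "
from h import *
plan(.522,-.008,.052,82,1,-1)
cap('top','t2.png')"
```

```text
t 13.82 at [ 0.5199 -0.008   0.1452] yaw 81.53 F [-0.93 -0.77 -6.51] gap 0.459
-0.0021 0.0003 0.0932 0 0 -0.47 -1
```

View pics/t2.png

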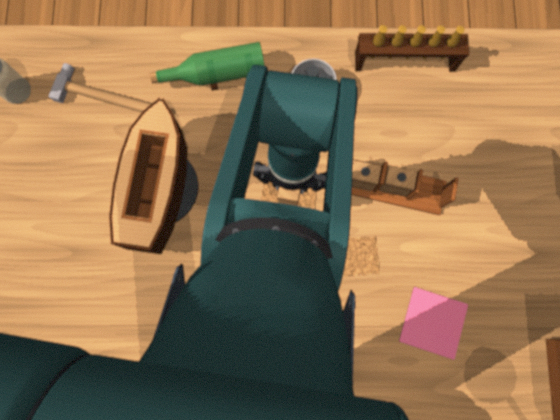

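Block c is above the mat. The two others are still in the rack at (365,171) and (402,177). Lowering gently.

Call:
jog_arm:
  motion: "-0.002 0 0.035 0 0 0 -1; 0 0 0.030 0 0 0 -1; 0 0 0.018 0 0 0 -1; 0 0 0.008 0 0 0 -1; 0 0 0.003 0 0 0 -1"

```text
t: 14.5
tcp_pos: [0.5226, -0.0084, 0.0518]
tool_rot: [[-0.989, 0.147, 0.0], [0.147, 0.989, -0.0], [-0.0, -0.0, -1.0]]
ft_force: [0.3, 0.3, -7.3]
finger_gap: 0.465
grip_force: 61.9
```

Call:
jog_arm:
  motion: "0 0 0.001 0 0 0 -1; 0 0 0.001 0 0 0 -1; 0 0 0.001 0 0 0 -1; 0 0 0 0 0 0 -1"

```text
t: 15.0
tcp_pos: [0.5222, -0.0079, 0.049]
tool_rot: [[-0.989, 0.146, 0.0], [0.146, 0.989, -0.0], [-0.0, -0.0, -1.0]]
ft_force: [0.2, -0.1, -6.9]
finger_gap: 0.462
grip_force: 61.9
```

Call:
jog_arm:
  motion: "0 0 0.001 0 0 0 -1; 0 0 0.001 0 0 0 -1; 0 0 0 0 0 0 -1"

```text
t: 15.38
tcp_pos: [0.5223, -0.0079, 0.047]
tool_rot: [[-0.989, 0.146, 0.0], [0.146, 0.989, -0.0], [-0.0, -0.0, -1.0]]
ft_force: [-1.4, -0.1, -2.0]
finger_gap: 0.462
grip_force: 62.2
```

Call:
jog_arm:
  motion: "0 0 0 0 0 0 1; 0 0 0 0 0 0 1; 0 0 0 0 0 0 1; 0 0 0 0 0 0 1; 0 0 0 0 0 0 1"

```text
t: 16.0
tcp_pos: [0.5222, -0.0079, 0.0469]
tool_rot: [[-0.989, 0.146, 0.0], [0.146, 0.989, -0.0], [-0.0, -0.0, -1.0]]
ft_force: [0.3, -1.1, -0.4]
finger_gap: 1.001
grip_force: 0.0
```

Call:
jog_arm:
  motion: "0 0 -0.02 0 0 0 1; 0 0 -0.025 0 0 0 1; 0 0 -0.025 0 0 0 1; 0 0 -0.01 0 0 0 1"

```text
t: 16.5
tcp_pos: [0.5229, -0.008, 0.1281]
tool_rot: [[-0.989, 0.146, 0.002], [0.146, 0.989, -0.0], [-0.002, -0.0, -1.0]]
ft_force: [1.3, 0.3, -1.0]
finger_gap: 0.995
grip_force: 0.0
```

```bash
python3 -c "
from h import *
s=bot.get_state();R=s['tool_rot'];a=np.degrees(np.arctan2(R[1,1],R[0,1]))
plan(.5223,-.0079,.12,a-90,9,1)
c=cap('wrist','w2.png')
for P in [(.5223,-.0079,.078)]: print(proj(c,P,'wrist'))
"
```

```text
t 16.5 at [ 0.5229 -0.008   0.1281] yaw 81.58 F [ 1.27  0.3  -1.05] gap 0.995
0.0001 0.0000 0.0009 0 0 10.00 1; 0.0001 -0.0000 0.0009 0 0 10.00 1; 0.0001 -0.0000 0.0009 0 0 10.00 1; 0.0001 -0.0000 0.0009 0 0 10.00 1; 0.0001 -0.0000 0.0009 0 0 10.00 1
0.0000 -0.0001 0.0009 0 0 10.00 1; 0.0000 -0.0001 0.0009 0 0 10.00 1; 0.0000 -0.0001 0.0009 0 0 10.00 1; 0.0000 -0.0001 0.0009 0 0 10.00 1
(np.float64(273.14198828377056), np.float64(236.24596213701938))
```

View pics/w2.png

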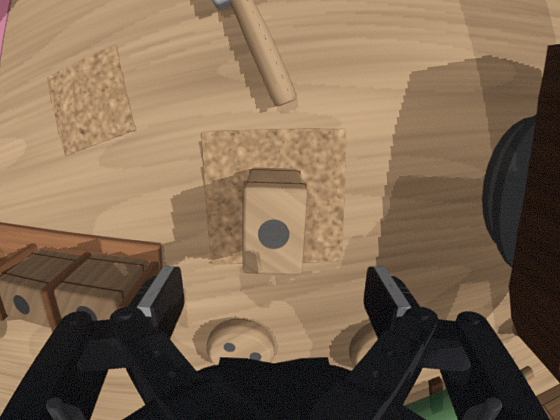

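The block stands alone on the mat with its dot at (274,234), predicted (273,236). I turn 90° and take it by its narrow ends.

Call:
jog_arm:
  motion: "0 0 0 0 0 10 1; 0 0 0 0 0 10 1; 0 0 0 0 0 10 1; 0 0 0 0 0 10 1; 0 0 0 0 0 10 1"

```text
t: 17.18
tcp_pos: [0.5215, -0.0078, 0.1258]
tool_rot: [[-0.519, 0.855, -0.002], [0.855, 0.519, 0.0], [0.001, -0.001, -1.0]]
ft_force: [0.0, 0.3, 0.3]
finger_gap: 1.0
grip_force: 0.0
```

Call:
jog_arm:
  motion: "0 0 0 0 0 10 1; 0 0 0 0 0 10 1; 0 0 0 0 0 10 1; 0 0 0 0 0 10 1; 0 0 0 0 0 0 1"

```text
t: 17.8
tcp_pos: [0.5215, -0.0078, 0.1259]
tool_rot: [[0.145, 0.989, -0.002], [0.989, -0.145, 0.0], [-0.0, -0.002, -1.0]]
ft_force: [-0.8, -0.3, -0.5]
finger_gap: 1.0
grip_force: 0.0
```

```bash
python3 -c "
from h import *
plan(.5226,-.0079,.033,-8.42,1,1)"
```

```text
t 17.8 at [ 0.5215 -0.0078  0.1259] yaw -8.33 F [-0.79 -0.29 -0.49] gap 1.0
0.0001 0.0011 0.0929 0 0 0.09 1
```

Call:
jog_arm:
  motion: "0 0.001 0.03 0 0 0 1; 0 0 0.03 0 0 0 1; 0 0 0.023 0 0 0 1; 0 0 0.01 0 0 0 1; 0 0 0 0 0 0 1"

```text
t: 18.42
tcp_pos: [0.5226, -0.008, 0.0332]
tool_rot: [[0.145, 0.989, -0.002], [0.989, -0.145, 0.0], [-0.0, -0.002, -1.0]]
ft_force: [0.6, -0.8, 0.3]
finger_gap: 1.001
grip_force: 0.0
```

Call:
jog_arm:
  motion: "0 0 0 0 0 0 -1; 0 0 0 0 0 0 -1; 0 0 0 0 0 0 -1; 0 0 0 0 0 0 -1; 0 0 0 0 0 0 -1"

```text
t: 19.05
tcp_pos: [0.5232, -0.0081, 0.0348]
tool_rot: [[0.146, 0.989, 0.001], [0.989, -0.146, -0.0], [-0.0, 0.001, -1.0]]
ft_force: [-1.5, -1.4, 5.6]
finger_gap: 0.694
grip_force: 65.0
```

Call:
jog_arm:
  motion: "0 0 -0.005 0 0 0 -1; 0 0 -0.01 0 0 0 -1; 0 0 -0.01 0 0 0 -1; 0 0 0 0 0 0 -1; 0 0 0 0 0 0 -1"

```text
t: 19.68
tcp_pos: [0.5231, -0.0081, 0.0589]
tool_rot: [[0.146, 0.989, 0.0], [0.989, -0.146, -0.0], [-0.0, 0.0, -1.0]]
ft_force: [0.8, 0.2, -8.6]
finger_gap: 0.698
grip_force: 66.5
```

Call:
jog_arm:
  motion: "0 0 -0.04 0 0 0 -1; 0 0 -0.05 0 0 0 -1; 0 0 -0.05 0 0 0 -1; 0 0 -0.02 0 0 0 -1"

```text
t: 20.18
tcp_pos: [0.5244, -0.0082, 0.2216]
tool_rot: [[0.146, 0.989, 0.004], [0.989, -0.146, -0.001], [-0.0, 0.004, -1.0]]
ft_force: [0.8, -0.9, -7.8]
finger_gap: 0.698
grip_force: 70.5
```

```bash
python3 -c "
from h import *
plan(.5463,.2637,.22,-7.8,10,-1)"
```

```text
t 20.18 at [ 0.5244 -0.0082  0.2216] yaw -8.41 F [ 0.76 -0.94 -7.77] gap 0.698
0.0272 -0.0018 0.0002 0 0 -0.06 -1; 0.0272 -0.0018 0.0002 0 0 -0.06 -1; 0.0272 -0.0018 0.0002 0 0 -0.06 -1; 0.0272 -0.0017 0.0002 0 0 -0.06 -1; 0.0272 -0.0017 0.0002 0 0 -0.06 -1
0.0272 -0.0017 0.0002 0 0 -0.06 -1; 0.0272 -0.0016 0.0002 0 0 -0.06 -1; 0.0272 -0.0016 0.0002 0 0 -0.06 -1; 0.0272 -0.0016 0.0002 0 0 -0.06 -1; 0.0272 -0.0015 0.0002 0 0 -0.06 -1
```

Call:
jog_arm:
  motion: "0.027 -0.002 0 0 0 0 -1; 0.027 -0.002 0 0 0 0 -1; 0.027 -0.002 0 0 0 0 -1; 0.027 -0.002 0 0 0 0 -1; 0.027 -0.002 0 0 0 -0.3 -1"

```text
t: 20.8
tcp_pos: [0.5321, 0.1277, 0.2179]
tool_rot: [[0.141, 0.99, -0.002], [0.99, -0.141, -0.0], [-0.001, -0.002, -1.0]]
ft_force: [1.1, 0.2, -7.3]
finger_gap: 0.699
grip_force: 70.5
```

Call:
jog_arm:
  motion: "0.027 -0.002 0 0 0 -0.3 -1; 0.027 -0.002 0 0 0 0 -1; 0.010 0 0 0 0 0 -1; 0 0 0 0 0 0 -1"

```text
t: 21.3
tcp_pos: [0.5374, 0.191, 0.2182]
tool_rot: [[0.135, 0.991, -0.001], [0.991, -0.135, -0.001], [-0.001, -0.001, -1.0]]
ft_force: [0.2, 0.3, -7.0]
finger_gap: 0.693
grip_force: 70.2
```

```bash
python3 -c "
from h import *
import pickle
plan(.5463,.2737,.22,-7.8,1,-1)
c=cap('wrist','w3.png');pickle.dump(c,open('w3.pkl','wb'))
print(np.round(c['world_from_camera'],3).tolist())
a=np.radians(-7.8);e=np.array([np.cos(a),np.sin(a),0]);f=np.array([-e[1],e[0],0])
for sx in(-85,85):
  for sy in(-24,24): print(sx,sy,np.round(proj(c,np.array([.5463,.2737,.134])+e*sx/1e3+f*sy/1e3,'wrist'),1))
o=cv2.resize(c['img'][...,::-1][20:320,80:480],None,fx=2,fy=2,interpolation=cv2.INTER_CUBIC);cv2.imwrite('pics/w3c.png',o)
"
```

```text
t 21.3 at [0.5374 0.191  0.2182] yaw -7.75 F [ 0.21  0.27 -6.99] gap 0.693
0.0832 -0.0023 -0.0018 0 0 0.05 -1
[[0.991, 0.128, 0.042, 0.547], [-0.134, 0.947, 0.292, 0.266], [-0.002, -0.295, 0.955, 0.36], [0.0, 0.0, 0.0, 1.0]]
-85 -24 [154.9 140.4]
-85 24 [153.   74.8]
85 -24 [390.1 140.6]
85 24 [392.1  74.9]
```

View pics/w3c.png

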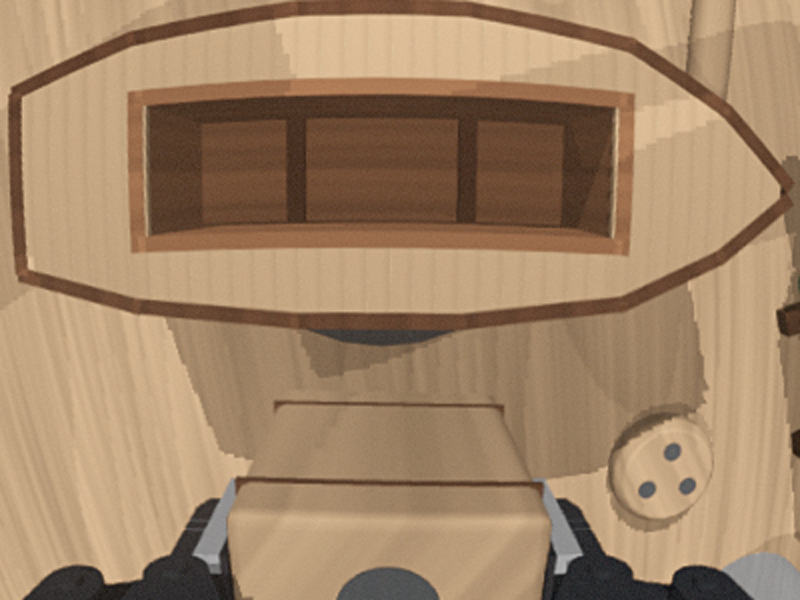

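```bash
python3 -c "
from h import *
import pickle
c=pickle.load(open('w3.pkl','rb'))
A=lambda u,v,z:at(c,80+u/2,20+v/2,z,'wrist')
h=np.array([A(*p,.134) for p in[(147,105),(614,107),(612,238),(148,237)]])
print(h.mean(0),np.linalg.norm(h-np.roll(h,-1,0),axis=1));d=h[1]+h[2]-h[0]-h[3];print(np.degrees(np.arctan2(d[1],d[0])))
f=np.array([A(*p,.056) for p in[(305,118),(457,119),(457,222),(305,222)]])
print(f.mean(0),np.linalg.norm(f-np.roll(f,-1,0),axis=1));d=f[1]+f[2]-f[0]-f[3];print(np.degrees(np.arctan2(d[1],d[0])))
m=(h.mean(0)+f.mean(0))/2
plan(m[0],m[1],.21,-7.8,4,-1)
"
```

```text
[0.54461372 0.27511734 0.134     ] [0.1656652  0.04759538 0.1673279  0.04827219]
-8.03945177580699
[0.54429278 0.27496606 0.056     ] [0.06984587 0.04846647 0.07076828 0.04903523]
-8.022557648119927
t 21.35 at [0.5374 0.1904 0.2183] yaw -7.78 F [-0.43  0.07 -6.82] gap 0.693
0.0212 -0.0011 0.0021 0 0 0.00 -1; 0.0212 -0.0011 0.0021 0 0 0.00 -1; 0.0212 -0.0011 0.0021 0 0 0.00 -1; 0.0212 -0.0011 0.0021 0 0 0.00 -1
```

Call:
jog_arm:
  motion: "0.021 -0.001 0 0 0 0.2 -1; 0.021 -0.001 0 0 0 0 -1; 0.021 -0.001 0 0 0 0 -1; 0.021 -0.001 0 0 0 0 -1; 0 0 0.01 0 0 0 -1"

```text
t: 21.98
tcp_pos: [0.5466, 0.2771, 0.2094]
tool_rot: [[0.137, 0.991, 0.003], [0.991, -0.137, 0.001], [0.002, 0.002, -1.0]]
ft_force: [0.4, -0.8, -7.3]
finger_gap: 0.697
grip_force: 70.4
```

Call:
jog_arm:
  motion: "0 0 0 0 0 0 -1; 0 0 0 0 0 0 -1; 0 0 0 0 0 0 -1"

```text
t: 22.35
tcp_pos: [0.5457, 0.2743, 0.209]
tool_rot: [[0.14, 0.99, 0.0], [0.99, -0.14, -0.0], [-0.0, 0.0, -1.0]]
ft_force: [-0.1, -0.3, -6.7]
finger_gap: 0.695
grip_force: 70.1
```

```bash
python3 -c "
from h import *
plan(.5444,.275,.088,-8,1,-1)"
```

```text
t 22.35 at [0.5457 0.2743 0.209 ] yaw -8.05 F [-0.11 -0.3  -6.65] gap 0.695
0.0005 -0.0014 0.1210 0 0 -0.05 -1
```

Call:
jog_arm:
  motion: "0.0005 -0.0015 0.015 0 0 0 -1; 0 0 0.015 0 0 0 -1; 0 0 0.01 0 0 0 -1; 0 0 0.01 0 0 0 -1; 0 0 0.01 0 0 0 -1"

```text
t: 22.98
tcp_pos: [0.5443, 0.2754, 0.1481]
tool_rot: [[0.139, 0.99, 0.0], [0.99, -0.139, -0.0], [-0.0, 0.0, -1.0]]
ft_force: [-0.1, -0.2, -7.8]
finger_gap: 0.694
grip_force: 70.4
```

Call:
jog_arm:
  motion: "0 0 0.01 0 0 0 -1; 0 0 0.01 0 0 0 -1; 0 0 0.01 0 0 0 -1; 0 0 0.01 0 0 0 -1; 0 0 0.008 0 0 0 -1"

```text
t: 23.6
tcp_pos: [0.544, 0.2753, 0.1]
tool_rot: [[0.139, 0.99, -0.0], [0.99, -0.139, -0.0], [-0.0, -0.0, -1.0]]
ft_force: [0.1, -0.2, -6.9]
finger_gap: 0.691
grip_force: 70.4
```

Free of the sides. Last 12 mm slowly.

Call:
jog_arm:
  motion: "0 0 0.003 0 0 0 -1; 0 0 0.003 0 0 0 -1; 0 0 0.002 0 0 0 -1; 0 0 0.002 0 0 0 -1; 0 0 0 0 0 0 -1"

```text
t: 24.22
tcp_pos: [0.544, 0.2753, 0.0907]
tool_rot: [[0.139, 0.99, -0.0], [0.99, -0.139, -0.0], [-0.0, -0.0, -1.0]]
ft_force: [0.3, 0.6, -7.9]
finger_gap: 0.696
grip_force: 70.4
```

Call:
jog_arm:
  motion: "0 0 0.001 0 0 0 -1; 0 0 0.001 0 0 0 -1; 0 0 0 0 0 0 -1"

```text
t: 24.6
tcp_pos: [0.5441, 0.2753, 0.0887]
tool_rot: [[0.139, 0.99, -0.0], [0.99, -0.139, -0.0], [-0.0, -0.0, -1.0]]
ft_force: [0.2, 0.3, -7.5]
finger_gap: 0.7
grip_force: 70.4
```

Call:
jog_arm:
  motion: "0 0 0.001 0 0 0 -1; 0 0 0 0 0 0 -1; 0 0 0 0 0 0 -1"

```text
t: 24.98
tcp_pos: [0.5443, 0.2754, 0.0879]
tool_rot: [[0.139, 0.99, 0.0], [0.99, -0.139, -0.0], [0.0, 0.0, -1.0]]
ft_force: [-0.3, -0.4, -4.9]
finger_gap: 0.694
grip_force: 70.2
```

Call:
jog_arm:
  motion: "0 0 0.001 0 0 0 -1; 0 0 0 0 0 0 -1; 0 0 0 0 0 0 -1"

```text
t: 25.35
tcp_pos: [0.5443, 0.2754, 0.0879]
tool_rot: [[0.139, 0.99, 0.001], [0.99, -0.139, 0.0], [0.0, 0.001, -1.0]]
ft_force: [-2.6, -0.1, 5.2]
finger_gap: 0.7
grip_force: 71.4
```

Seated at the predicted height. I release, rise and move off for a look.

Call:
jog_arm:
  motion: "0 0 0 0 0 0 1; 0 0 0 0 0 0 1; 0 0 0 0 0 0 1; 0 0 0 0 0 0 1; 0 0 0 0 0 0 1"

```text
t: 25.98
tcp_pos: [0.5442, 0.2753, 0.0867]
tool_rot: [[0.139, 0.99, -0.0], [0.99, -0.139, -0.0], [-0.0, -0.0, -1.0]]
ft_force: [-0.6, -0.7, 0.3]
finger_gap: 1.001
grip_force: 0.0
```

Call:
jog_arm:
  motion: "0 0 -0.01 0 0 0 1; 0 0 -0.02 0 0 0 1; 0 0 -0.04 0 0 0 1; 0 0 -0.04 0 0 0 1; 0 0 -0.02 0 0 0 1"

```text
t: 26.6
tcp_pos: [0.5454, 0.2758, 0.2202]
tool_rot: [[0.139, 0.99, 0.004], [0.99, -0.139, 0.001], [0.002, 0.004, -1.0]]
ft_force: [1.6, 0.3, -0.3]
finger_gap: 1.004
grip_force: 0.0
```

Call:
jog_arm:
  motion: "-0.04 0 0 0 0 0 1; -0.04 0 0 0 0 0 1; -0.01 0 0 0 0 0 1; 0 0 0 0 0 0 1; 0 0 0 0 0 0 1"

```text
t: 27.22
tcp_pos: [0.532, 0.1871, 0.217]
tool_rot: [[0.139, 0.99, 0.001], [0.99, -0.139, 0.001], [0.001, 0.001, -1.0]]
ft_force: [1.0, -0.3, -0.3]
finger_gap: 0.997
grip_force: 0.0
```

```bash
python3 -c "
from h import *
c=cap('wrist');s=cap('side')
a=cv2.resize(c['img'][...,::-1][20:270,80:480],None,fx=1.4,fy=1.4,interpolation=cv2.INTER_CUBIC)
o=np.zeros((590,800,3),np.uint8);o[:350,:560]=a
b=s['img'][...,::-1][60:360,100:450][:240];cv=cv2.resize(s['img'][...,::-1][180:350,240:430],None,fx=1.3,fy=1.3);o[355:355+221,0:247]=cv
o[352:590,250:600]=b[:238];cv2.imwrite('pics/end.png',o)
print(np.round(proj(c,(.5444,.275,.131),'wrist'),1))
"
```

```text
[275.6  95.2]
```

View pics/end.png

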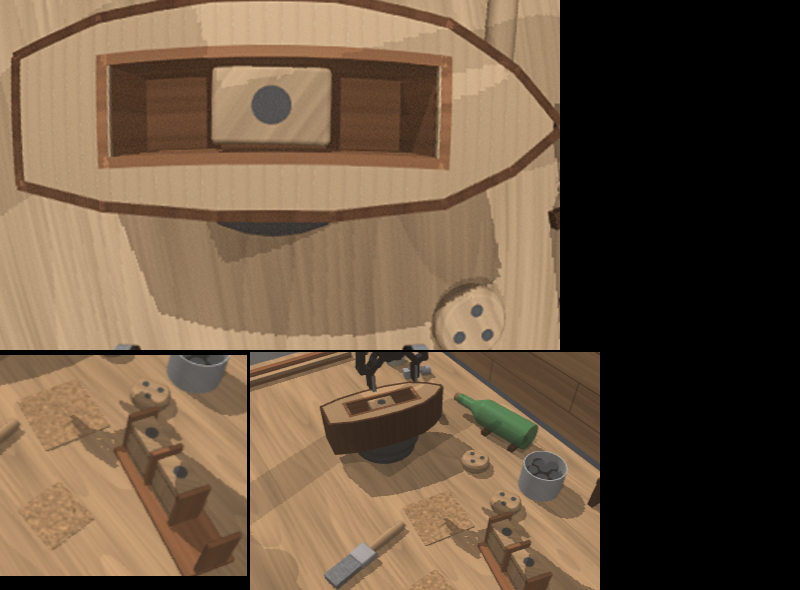

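The block stands flat between the ribs, with its dot at image (273,95) against (276,95) predicted for a seated block. The two others stand in the rack and the deadeyes have not moved.

```bash
python3 -c "
from station import job_done
print(job_done())"
```

```text
the job is handed in; nothing more can be done
None
```

The heaviest block (about 0.73 kg) was stood on the large cork mat, released, retaken by its narrow ends and lowered into the hull between the ribs; the other two stand in the rack, the deadeyes were not touched, and the job was handed in at about 27 s.

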